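# Level the counter balance by shifting a weight into the trim socket

## Task

The counter balance hangs to one side. Take the one weight off the heavy pan that makes both sides level, and plug it into the empty trim socket of the light pan, foot fully home; the other two weights end up seated where they are now, and the tools lying round about stay where they are. Nobody knows just where along its rail the trim socket was last clamped, so feel for its hole gently, never forcing the pans.

Things in the scene. Friction and masses are not known exactly. Their poses are not given: they have to be found in the camera images.
- balance: Grey cast base, 150 x 250 x 14 mm, fixed; origin under its centre; y along the beam from pan_b to pan_a, x away from the robot, turned at most 0.25 rad. The pans (centres at y = +90, -90 mm) stay horizontal and only move up and down, 8 mm either way, one up as the other sinks, against a soft spring: 0.22 N per mm from level, damping 20 N s/m. 1.8 N of imbalance reaches the stop.
- pan_a: The heavy pan: aluminium plate 204 (x) x 92 (y) x 6 mm with low side lips, axes parallel to the balance's; origin under its centre, 75 mm above the table when level. Two steel blocks 46 x 46 x 22 mm on it have bores at x = +48 and -48 mm, each with a weight plugged in at the start. Where a load stands on a pan makes no difference to the balance.
- pan_b: The light pan, same plate and origin. Its fixed block (x = +48 mm) holds one weight. The other block, the empty trim socket (60 x 46 x 22 mm, two screwed ears), is clamped fast on a rail along the pan's x axis; its bore (like the others) lies at y = 0, anywhere within 8 mm of x = -48 mm. No reading tells where. A foot set down beside the bore stands on the block's flat top.
- pan_a_far (a point): Mouth of the fixed bore of pan_a on the side away from the robot (holds the large weight): centre, at the block's top face, 28 mm above the pan's underside. Bore 21 mm across, with a 2 mm chamfer, 22 mm deep down to the plate.
- pan_a_near (a point): Mouth of the fixed bore of pan_a on the robot's side (holds the small or the medium weight): centre, at the block's top face, 28 mm above the pan's underside. Bore 21 mm across, with a 2 mm chamfer, 22 mm deep down to the plate.
- pan_b_far (a point): Mouth of the fixed bore of pan_b on the side away from the robot (holds the medium or the small weight): centre, at the block's top face, 28 mm above the pan's underside. Bore 21 mm across, with a 2 mm chamfer, 22 mm deep down to the plate.
- pan_b_near (a point): Middle of the trim socket's rail on pan_b, at the height of the socket's top face (28 mm above the pan's underside); it moves with the pan, but not with the socket. The bore's centre is within 8 mm of it along the pan's x axis.
- small_weight_knob (a point): Plain steel weight, 140 g (within 4 %): foot 18 mm across, 20 mm long, tapered at its end; on it a round body 34 mm across, 10 mm high; on top a plain knob 16 mm across, 34 mm high. This point: on the axis in the knob, 19 mm above the body's top, 49 mm above the foot's underside; z up. On pan_a or pan_b.
- medium_weight_knob (a point): Plain steel weight, 230 g (within 4 %): foot 18 mm across, 20 mm long, tapered at its end; on it a round body 44 mm across, 14 mm high; on top a plain knob 16 mm across, 34 mm high. This point: on the axis in the knob, 19 mm above the body's top, 53 mm above the foot's underside; z up. On pan_a or pan_b: where the small one is not.
- large_weight_knob (a point): Plain steel weight, 370 g (within 4 %): foot 18 mm across, 20 mm long, tapered at its end; on it a round body 50 mm across, 20 mm high; on top a plain knob 16 mm across, 34 mm high. This point: on the axis in the knob, 19 mm above the body's top, 59 mm above the foot's underside; z up. Always in pan_a's far bore; small and medium together weigh as much as it does.
- small_weight_foot (a point): The middle of the underside of the small weight's foot (its axis z points up).
- medium_weight_foot (a point): The middle of the underside of the medium weight's foot (its axis z points up).
- large_weight_foot (a point): The middle of the underside of the large weight's foot (its axis z points up).
- screwdriver: Screwdriver with a red handle, 34 x 210 x 29 mm, lying along y in front of the balance: leave it alone.
- mix_nozzle_0: White mixer nozzle, 94 mm long, 19 mm thick, lying behind the balance: leave it alone.

How it is judged:
At the end, for the whole second after the job is handed in: One of small and medium is plugged into the trim socket, the other still in pan_b's far bore, the large one in pan_a's far bore: upright within 0.12 rad, feet home (under 12 mm above the pan's underside; fully home is 8 mm); pan heights differ by less than 5 mm; all released and at rest ((((z of small_weight_foot in the frame of pan_b below 0.012 m and angle between small_weight_foot's own z axis and vertical below 0.12 rad and horizontal distance between small_weight_foot and pan_b_near below 0.014 m) and (z of medium_weight_foot in the frame of pan_b below 0.012 m and angle between medium_weight_foot's own z axis and vertical below 0.12 rad and horizontal distance between medium_weight_foot and pan_b_far below 0.014 m) and distance of medium_weight_foot from where it was at the start of the episode below 0.03 m) or ((z of medium_weight_foot in the frame of pan_b below 0.012 m and angle between medium_weight_foot's own z axis and vertical below 0.12 rad and horizontal distance between medium_weight_foot and pan_b_near below 0.014 m) and (z of small_weight_foot in the frame of pan_b below 0.012 m and angle between small_weight_foot's own z axis and vertical below 0.12 rad and horizontal distance between small_weight_foot and pan_b_far below 0.014 m) and distance of small_weight_foot from where it was at the start of the episode below 0.03 m)) and z of large_weight_foot in the frame of pan_a below 0.012 m and angle between large_weight_foot's own z axis and vertical below 0.12 rad and horizontal distance between large_weight_foot and pan_a_far below 0.014 m and z of pan_a in the frame of pan_b between -0.005 and 0.005 m and linear speed of each of small_weight, medium_weight below 0.02 m/s); the robot touches nothing.
It fails at once if a weight pressed against the light pan or its sockets with more than 20 N (contact force between any of small_weight, medium_weight and pan_b above 20 N).
It fails at once if the robot pushes a pan or the base of the balance with more than 20 N (contact force between any of the arm, the fingers and balance above 20 N).
It fails at once if the screwdriver or the nozzle shifted by more than 30 mm (distance of any of screwdriver, mix_nozzle_0 from where it was at the start of the episode above 0.03 m).
It also fails if it takes over 48 s, if anything falls off the work surface, if the arm or the gripper's body presses on something with over 40 N, if the wrist force passes 120 N, or if a joint passes its speed limit or range.

## Robot

A 6-joint arm with a two-finger parallel gripper is mounted at the origin on a cart in front of the work surface, level with it; the furniture and walls round the work are solid. World frame = base frame: x ahead of the robot, y to its left, z up, the work surface at z = 0. Lengths are in m, angles in rad, forces in N, time in s.
With the tool pointing down it reaches from about 0.2 to 0.875 m from the base axis. Payload 3.4 kg.
Tool frame: the origin (TCP) lies at the very end of the fingers, on their centre line; the grasp point (between the pads) lies 19 mm behind it; z points along the fingers, y is the line along which they close (so a half turn about z gives the same grasp; the last joint's range is limited). The gripper opens to 94 mm and grips with 3 to 60 N. Pads are 16 mm wide; open, the fingers measure 119 mm over their backs; the gripper's body (75 mm by 177 mm) begins 78 mm behind the grasp point.
Start: joints at [1.009, 0.276, 1.505, -0, 1.361, -0.121], TCP at [0.245, 0.52, 0.205] pointing down, gripper open.
Joint ranges: [-2.89, 2.89], [-0.75, 2.08], [0.22, 2.7], [-1.18, 4.32], [0.11, 2.71], [-2.7, 2.7]. Speed limits (rad/s): [2.57, 2.57, 3.14, 3.14, 3.14, 3.14].

## Interface

Orientations are given as a rotation vector (axis times angle).
In Python, from station import env gives the robot as it stands.
- The arm moves only by the tool drive_tool, never from a script. Its argument "rows" is a list of rows, each a list of 3 entries, a list of its own where there are three numbers: the shift along the tool's x, y, z in cm, then the turn, a rotation vector about the tool's x, y, z in degrees, then the closure in counts, from 0 (fully open) to 255 (shut). A call has 1 to 10 rows; each row shifts and turns the commanded pose from where the row before left it, along the tool's axes as they then stand; what a row does not reach is not made up. A row lasts 1/12 s, in which the tool goes at most 41.7 mm and 7.16 degrees, less where a joint would pass 70% of its speed; a pose out of reach is approached as far as the arm can. A call is refused whole if a number of a shift passes 4.17 or a number of a turn 7.16, either way. A call with a gripper value outside its range is refused whole. The fingers move at their own pace and stop on an object; the grip force is fixed at half the most. Time passes only in rows, so rows that do not move let the fingers close. It gives the time, the measured TCP pose, the force, the opening and the grip force at its end, in the units of the state.
- env.observe(): the state, without advancing time (a new reading comes with each control period).
- env.read_camera(name): name is "side" or "top" or "wrist"; returns a dict with "color" (400x640x3 uint8, blue, green, red), "fx", "fy", "cx", "cy" (pixels), "k1" (the pictures are not rectified: a ray, as slopes to the right and down, at radius r is drawn at 1 + k1 r^2 times it, then the intrinsics apply), "xyz" and "attitude" of the camera in the world; the wrist camera has in their place "tool_from_camera" (4x4, takes a point from camera to tool coordinates, whose origin is the TCP and whose axes are the flange's). Camera axes: x right, y up, looking along -z (the intrinsics and any distortion apply to the point x, -y, -z); pixel columns grow to the right and rows downward; lengths in m; the calibration is good to about 2 mm. A picture is of the moment at which its call begins: read the wrist's pose just before it. There is no depth.
- env.close_job(): hands the job in; it is judged then, once.
Trained networks look in the newest picture that a camera, given by its name, has taken for a name from the list of things; names that differ only in an ending like _2 or _b are one class to them, and where a whole thing is asked for, a point or a joint stands for the part that bears it (a point fixed in the world has none). Each returns a list of dicts, best first, with "p" (0 to 1); they miss things now and then, are a little off and sometimes report something else, mostly with a low value. They report only what shows in the picture. A call takes as long as a camera call.
- env.recognise(thing, camera): "position" ([row, column] in pixels, amid what is visible of it).
- env.masks_of(thing, camera): "region" (400x640 bool, what is visible of it) and "position" ([row, column] in pixels, amid what is visible of it).
- env.pinpoint(thing, camera): "position" ([row, column] in pixels: a listed point, or the origin of a listed thing).
The state is a dict: "clock": time; "joints": joint angles; "joint_velocities": joint speeds; "joint_torque": joint torques, N m; "ee_pos": TCP position; "tool_rot": TCP orientation; "ft_force": force on the tool from outside, world axes, zero at the start; "wrist_torque": the same for the moment, N m; "gripper_width": opening from 0.0 (shut) to 1.0 (fully open); "gripper_force": force on a finger pad.
Only numpy, scipy, OpenCV 4.12 (cv2) and the standard library are available. Lean on these libraries where they do the work, as an engineer would, in place of code of your own. Each camera call takes 0.05 s, during which the arm holds its last target. There are 200 camera calls.

## Working session

There is one attempt and no reset: what is moved stays moved. The work goes in short steps, Python scripts to look and compute and a tool call to move; the robot and the scene stay as the last step left them, time stands still between calls to the robot, and variables do not carry over. Pictures are saved under pics/ and viewed, at most 10 in all, crops included, and the job is handed in when it is done.

Besides the shell and the picture viewer there is one more tool, called as name(argument=value, ...), one argument or row to a line, values as JSON. drive_tool: Moves the arm, as the interface text tells. Its arguments: {"type":"object","properties":{"rows":{"type":"array","items":{"type":"array"}}},"required":["rows"]}

```bash
mkdir -p pics; cat > h.py <<'E'
import numpy as np, cv2
from station import env
from scipy.spatial.transform import Rotation as R
def att(a):
    a=np.array(a,float)
    if a.shape==(3,3): return a
    return R.from_rotvec(a).as_matrix() if a.size==3 else R.from_quat(a).as_matrix()
def campose(c,s):
    if 'tool_from_camera' in c:
        T=np.eye(4);T[:3,:3]=R.from_rotvec(s['tool_rot']).as_matrix() if np.size(s['tool_rot'])==3 else att(s['tool_rot']);T[:3,3]=s['ee_pos']
        M=T@np.array(c['tool_from_camera']);return M[:3,3],M[:3,:3]
    return np.array(c['xyz']),att(c['attitude'])
def ray(c,s,px):
    o,A=campose(c,s)
    K=np.array([[c['fx'],0,c['cx']],[0,c['fy'],c['cy']],[0,0,1]])
    u=cv2.undistortPoints(np.array([[[px[1],px[0]]]],float),K,np.array([c['k1'],0,0,0.]))[0,0]
    d=A@np.array([u[0],-u[1],-1]);return o,d/np.linalg.norm(d)
def tri(rs):
    M=0;b=0
    for o,d in rs:
        P=np.eye(3)-np.outer(d,d);M=M+P;b=b+P@o
    x=np.linalg.solve(M,b);return x,[np.linalg.norm((np.eye(3)-np.outer(d,d))@(x-o)) for o,d in rs]
def atz(r,z): o,d=r;return o+d*(z-o[2])/d[2]
E
cat > a.py <<'E'
from h import *
s=env.observe();print({k:np.round(v,3) for k,v in s.items()})
C={}
for n in('side','top','wrist'):
    C[n]=env.read_camera(n);cv2.imwrite(f'pics/{n}0.png',C[n]['color']);print(n,C[n].get('attitude'),C[n].get('xyz'),C[n].get('tool_from_camera'))
for t in ['small_weight_knob','medium_weight_knob','large_weight_knob','pan_a','pan_b','pan_b_far','pan_b_near','pan_a_near','pan_a_far','balance']:
    r={}
    for n in('side','top'):
        L=env.pinpoint(t,n)[:3]; print(t,n,[(np.round(l['position'],1).tolist(),round(l['p'],2)) for l in L])
        if L:r[n]=ray(C[n],s,L[0]['position'])
    if len(r)==2: print('   ',*[np.round(q,4) for q in tri(list(r.values()))])
E
python3 a.py
```

```text
{'clock': np.float64(0.0), 'joints': array([ 1.009,  0.277,  1.506,  0.   ,  1.361, -0.121]), 'joint_velocities': array([-0.   , -0.   , -0.001, -0.   ,  0.   , -0.   ]), 'joint_torque': array([-1.0000e-03, -4.0460e+01, -2.3722e+01,  7.0000e-02,  3.5000e-02,
       -0.0000e+00]), 'ee_pos': array([0.245, 0.52 , 0.205]), 'tool_rot': array([-6.870e-01, -3.065e+00,  3.000e-03]), 'ft_force': array([-0.057, -0.712, -0.008]), 'wrist_torque': array([-0.005, -0.018, -0.053]), 'gripper_force': np.float64(0.0), 'gripper_width': np.float64(1.003)}
side [ 1.05408721 -0.00364493  0.0022885 ] [ 0.5280447  -0.61582193  0.54158544] None
top [ 0.09712139 -0.05301168 -1.55192541] [0.43938301 0.13269986 1.04347909] None
wrist None None [[-8.22196961e-04  9.71688175e-01  2.36265561e-01  6.69128758e-02]
 [ 9.99999516e-01  6.71289074e-04  7.19160710e-04 -8.67545953e-04]
 [ 5.40197469e-04  2.36266038e-01 -9.71688256e-01 -1.79366833e-01]
 [ 0.00000000e+00  0.00000000e+00  0.00000000e+00  1.00000000e+00]]
small_weight_knob side [([175.4, 291.1], 0.48)]
small_weight_knob top [([221.0, 287.7], 0.55), ([220.3, 2
[... 691 characters left out ...]
64.4], 0.79), ([306.7, 419.1], 0.49)]
pan_b_far top [([167.6, 352.0], 0.93)]
    [0.6209 0.1003 0.1028] [0.0014 0.0014]
pan_b_near side [([218.7, 311.1], 0.76), ([224.5, 366.7], 0.7)]
pan_b_near top [([205.0, 359.7], 0.79), ([182.1, 281.8], 0.52)]
    [0.5251 0.0811 0.1165] [0.0003 0.0003]
pan_a_near side [([186.4, 291.3], 0.73), ([226.7, 366.2], 0.2)]
pan_a_near top [([220.5, 289.9], 0.91)]
    [0.484  0.2522 0.0926] [0.0021 0.0021]
pan_a_far side [([179.5, 340.1], 0.79)]
pan_a_far top [([182.1, 280.7], 0.81), ([140.0, 392.3], 0.4)]
    [0.5843 0.2779 0.096 ] [0.0026 0.0026]
balance side [([244.8, 323.8], 0.89)]
balance top [([198.1, 326.6], 0.59)]
    [0.552  0.165  0.0027] [0.0013 0.0013]
```

```bash
python3 -c "
import cv2
a=cv2.imread('pics/top0.png')[110:270,220:440];b=cv2.imread('pics/side0.png')[110:310,230:450]
a=cv2.resize(a,None,fx=2.6,fy=2.6,interpolation=2);b=cv2.resize(b,None,fx=1.7,fy=1.7,interpolation=2)
cv2.imwrite('pics/ab_top.png',a);cv2.imwrite('pics/ab_side.png',cv2.resize(b,None,fx=1.5,fy=1.5))"
```

```text
(no output)
```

View pics/ab_top.png

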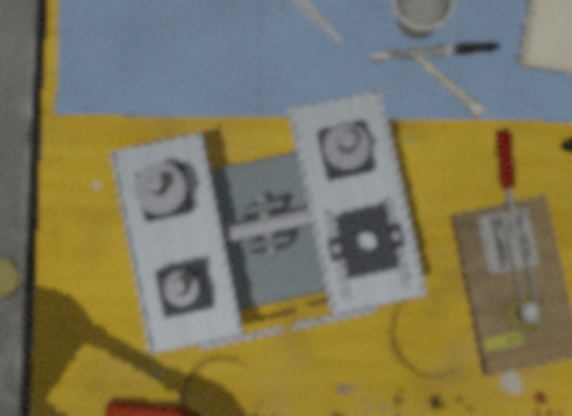

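View pics/ab_side.png

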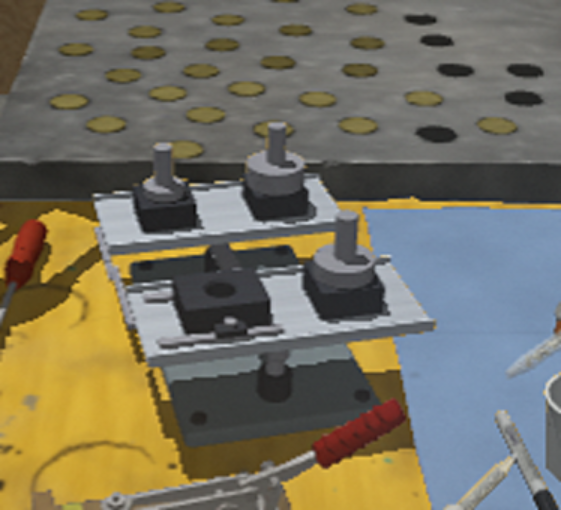

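The top and side pictures show the small weight at pan_a near (top ≈ row 221, col 288), the large weight at pan_a far (178, 283), the medium weight at pan_b far (167, 352), and the empty trim bore at about (202, 361). Since large = small + medium, the small weight has to move. I'll move in for a wrist view between the pans.

drive_tool(
  rows=[
    [[-3.2, -1.7, 0], [0, 0, 0], 0],
    [[-3.2, -1.7, 0], [0, 0, 0], 0],
    [[-3.2, -1.7, 0], [0, 0, 0], 0],
    [[-3.2, -1.7, 0], [0, 0, 0], 0],
    [[-3.2, -1.7, 0], [0, 0, 0], 0],
    [[-3.2, -1.7, 0], [0, 0, 0], 0],
    [[-3.2, -1.7, 0], [0, 0, 0], 0],
    [[-3.2, -1.7, 0], [0, 0, 0], 0],
    [[-3.2, -1.7, 0], [0, 0, 0], 0],
    [[-3.2, -1.7, 0], [0, 0, 0], 0],
  ],
)

```text
clock: 1.98
ee_pos: [0.463, 0.2283, 0.2057]
tool_rot: [0.687, 3.065, 0.001]
ft_force: [0.2, 0.2, 0.8]
gripper_width: 1.001
gripper_force: 0.0
```

drive_tool(
  rows=[
    [[-3.2, -1.7, 0], [0, 0, 0], 0],
    [[-3.2, -1.7, 0], [0, 0, 0], 0],
    [[0, 0, 0], [0, 0, 6.6], 0],
    [[0, 0, 0], [0, 0, 6.6], 0],
    [[0, 0, 0], [0, 0, 6.6], 0],
    [[0, 0, 0], [0, 0, 6.6], 0],
    [[0, 0, 0], [0, 0, 6.6], 0],
    [[0, 0, 0], [0, 0, 6.6], 0],
    [[0, 0, 0], [0, 0, 6.6], 0],
    [[0, 0, 0], [0, 0, 6.6], 0],
  ],
)

```text
clock: 2.82
ee_pos: [0.5056, 0.1717, 0.2055]
tool_rot: [1.985, 2.435, 0.0]
ft_force: [-0.3, 0.1, -0.8]
gripper_width: 1.002
gripper_force: 0.0
```

```bash
cat > b.py <<'E'
from h import *
import sys,pickle
tag=sys.argv[1]
s=env.observe();c=env.read_camera('wrist');cv2.imwrite(f'pics/{tag}.png',c['color'])
print(s['clock'],np.round(s['ee_pos'],4),np.round(s['tool_rot'],3),np.round(s['ft_force'],2),s['gripper_width'])
T=R.from_rotvec(s['tool_rot']).as_matrix();print('tool y ang',np.arctan2(T[1,1],T[0,1]))
out={}
for t in ['small_weight_knob','large_weight_knob','medium_weight_knob','pan_b_far','pan_b_near','pan_a_near','pan_a_far']:
    L=env.pinpoint(t,'wrist')[:2]
    print(t,[(np.round(l['position'],1).tolist(),round(l['p'],2)) for l in L])
    if L and L[0]['p']>.4: out[t]=ray(c,s,L[0]['position'])
pickle.dump((out,c,s),open(tag+'.pkl','wb'))
for o in sys.argv[2:]:
    p=pickle.load(open(o+'.pkl','rb'))[0]
    for t in out:
        if t in p: print(t,*[np.round(q,4) for q in tri([out[t],p[t]])])
E
python3 b.py w1
```

```text
2.8167 [0.5056 0.1717 0.2055] [1.985 2.435 0.   ] [-0.25  0.09 -0.8 ] 1.002431855873542
tool y ang 0.20270294642744746
small_weight_knob [([113.6, 317.1], 0.94)]
large_weight_knob [([104.0, 445.9], 0.83), ([110.7, 421.2], 0.55)]
medium_weight_knob [([318.8, 432.8], 0.75), ([111.2, 366.8], 0.5)]
pan_b_far []
pan_b_near [([189.1, 360.3], 0.66), ([301.3, 325.2], 0.57)]
pan_a_near []
pan_a_far []
```

View pics/w1.png

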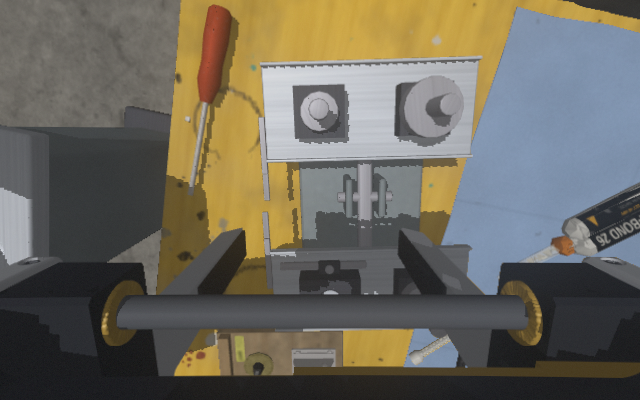

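The wrist picture shows the small knob at (row 113, col 317) and the large one at (104, 446). The gripper hides pan_b, so I'll shift 8 cm along tool −x to uncover it and get a second view.

drive_tool(
  rows=[
    [[-2, 0, 0], [0, 0, 0], 0],
    [[-2, 0, 0], [0, 0, 0], 0],
    [[-2, 0, 0], [0, 0, 0], 0],
    [[-2, 0, 0], [0, 0, 0], 0],
    [[0, 0, 0], [0, 0, 0], 0],
    [[0, 0, 0], [0, 0, 0], 0],
  ],
)

```text
clock: 3.72
ee_pos: [0.5222, 0.0931, 0.2054]
tool_rot: [-1.98, -2.439, -0.001]
ft_force: [-0.4, 0.8, -0.5]
gripper_width: 1.0
gripper_force: 0.0
```

```bash
python3 b.py w2 w1
```

```text
3.7167 [0.5222 0.0931 0.2054] [-1.980e+00 -2.439e+00 -1.000e-03] [-0.45  0.82 -0.51] 1.000113257123043
tool y ang 0.20706926002509357
small_weight_knob []
large_weight_knob []
medium_weight_knob [([232.6, 443.0], 0.79)]
pan_b_far [([234.6, 440.3], 0.2)]
pan_b_near [([224.0, 324.3], 0.95)]
pan_a_near []
pan_a_far []
medium_weight_knob [0.6216 0.0977 0.1453] [0.0011 0.0011]
pan_b_near [0.4615 0.2761 0.7171] [0.0275 0.0275]
```

View pics/w2.png

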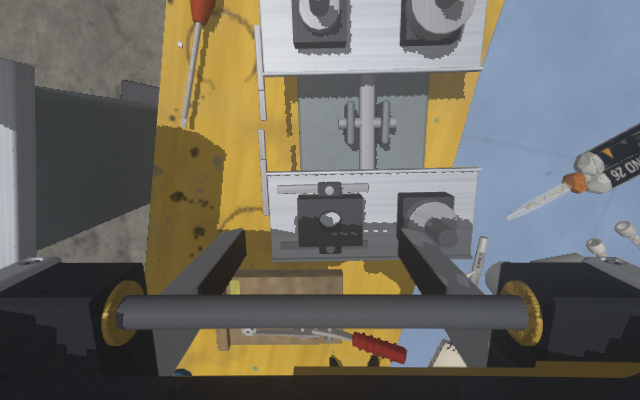

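```bash
cat > c.py <<'E'
from h import *
import pickle
p1,c1,s1=pickle.load(open('w1.pkl','rb'));p2,c2,s2=pickle.load(open('w2.pkl','rb'))
def W2(r,c,z):return np.round(atz(ray(c2,s2,(r,c)),z),4)
def W1(r,c,z):return np.round(atz(ray(c1,s1,(r,c)),z),4)
print('bnear pin',W2(224,324.3,.111))
for z in(.117,.124,.13):print('knob',z,np.round(atz(p1['small_weight_knob'],z),4))
print('large',np.round(atz(p1['large_weight_knob'],.134),4),'med',np.round(atz(p2['medium_weight_knob'],.144),4))
# bright bore in w2
g=cv2.cvtColor(c2['color'],cv2.COLOR_BGR2GRAY);
print(g[206:234,314:346:2])
E
python3 c.py
python3 -c "
import cv2
a=cv2.imread('pics/w2.png')[175:265,270:370];b=cv2.imread('pics/w1.png')[55:165,260:360]
import numpy as np
a=cv2.resize(a,(400,360),interpolation=2);b=cv2.resize(b,(400,440),interpolation=2)
cv2.imwrite('pics/crop.png',np.hstack([cv2.copyMakeBorder(a,0,80,0,0,0),b]))"
```

```text
bnear pin [0.529  0.0747 0.111 ]
knob 0.117 [0.4865 0.2481 0.117 ]
knob 0.124 [0.4867 0.2478 0.124 ]
knob 0.13 [0.4868 0.2475 0.13  ]
large [0.5831 0.2741 0.134 ] med [0.6233 0.0975 0.144 ]
[[ 83  83  83  82  82  82  83  83  83  83  83  83  83  85  83  82]
 [ 84  83  83  83  82  84  85  84  83  83  83  84  83  83  83  82]
 [ 84  83  83  85  83  82  82  82  83  82  84  82  82  83  83  82]
 [ 83  83  83  84  84  84  84  84  84  84  83  85  85  83  84  83]
 [ 84  84  83  83  83  84  77  76  71  71  79  83  82  81  82  82]
 [ 81  81  84  82  83  77  65  68  76  71  57  79  83  82  81  83]
 [ 83  83  82  83  76  67  84 103 105 184 102  69  78  81  81  81]
 [ 84  81  82  82  61  82 105 176 183 188 183 133  72  80  82  83]
 [ 82  81  81  76  83 104 179 189 191 190 191 186  85  78  82  83]
 [ 84  84  85  69 102 108 187 192 192 193 192 191 137  73  84  84]
 [ 63  84  80  67 108 108 117 188 192 192 193 193 188  81  82  83]
 [ 62  61  60  88 105 107 105 115 116 186 191 190 190  95  76  82]
 [ 60  58  56 102 105 108 106 106 106 186 191 192 191  90  79  82]
 [ 59  58  56 102 107 107 106 108 107 1
[... 266 characters left out ...]
 106 184 105  55  59  77  81]
 [ 57  58  56  52  59 104 104 105 104 105 113  72  51  52  59  60]
 [ 58  58  54  52  52  69 104 104 103 104  83  53  52  52  56  56]
 [ 57  58  58  53  51  54  67  79  80  70  56  51  52  55  57  59]
 [ 56  57  54  54  52  53  54  54  56  54  53  56  52  54  56  55]
 [ 56  59  57  56  52  51  54  54  52  52  52  51  51  53  55  58]
 [ 56  59  57  54  52  51  52  53  53  53  51  52  53  57  58  56]
 [ 56  57  58  59  53  51  52  53  52  53  51  52  55  55  56  56]
 [ 57  59  56  56  56  53  51  52  51  52  53  55  55  54  55  56]
 [ 57  58  58  56  56  55  53  52  51  55  64  57  55  77  80  58]
 [ 58  57  57  56  55  55  55  57  54  77  75  77  55  79  81  79]]
```

View pics/crop.png

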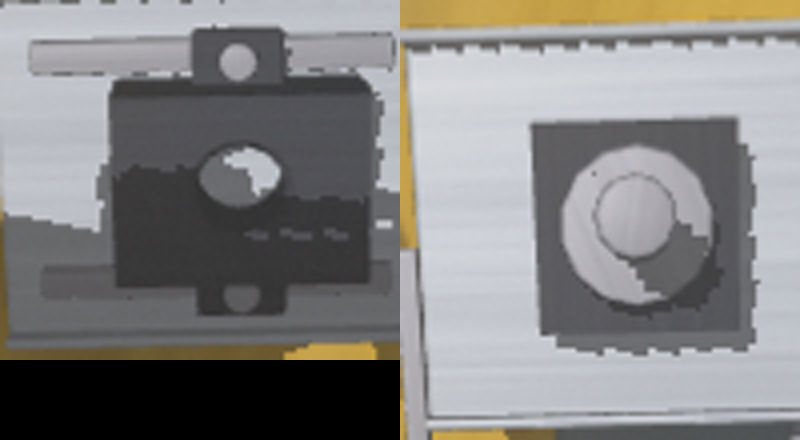

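The crop shows the trim bore centred at about (row 219.5, col 330) in w2, and the small weight's knob top at (109, 319) with its body ring at (111, 319) in w1. Next I'll work out the moves.

```bash
cat > d.py <<'E'
from c import *
s=env.observe()
B=W2(219.5,330,.111);K=W1(109.2,319,.139);K2=W1(111.2,319.1,.105);print('bore',B,'knobtop',K,'body',K2)
print('large',np.round(p1['large_weight_knob'],3).tolist())
# yaw from edges
def yaw(f,a,b,z):
    d=f(*b,z)-f(*a,z);return np.arctan2(d[1],d[0])
print('yaw',yaw(W1,(66,263),(58,480),.075),yaw(W1,(160,266),(156,470),.075),yaw(W2,(171,266),(168,478),.091),yaw(W2,(75,262),(69,482),.075))
o=[p1['small_weight_knob']]
import numpy as np
for n,px in(('side',(175.4,291.1)),('top',(221,287.7))):
    c=env.read_camera(n);o.append(ray(c,s,px))
print(*tri(o)); print(*tri(o[:2])) 
T=R.from_rotvec(s['tool_rot']).as_matrix()
print('to knob in tool',T.T@(K2-s['ee_pos'])*100)
for y in(.2,.21,.22,.23): 
    e=np.array([np.cos(y),np.sin(y)]);n=np.array([-e[1],e[0]]);d=(B-K2)[:2];print(y,d@e,d@n)
E
python3 d.py | grep -v '^ *\[\+[ 0-9]*\]*$'
```

```text
bnear pin [0.529  0.0747 0.111 ]
knob 0.117 [0.4865 0.2481 0.117 ]
knob 0.124 [0.4867 0.2478 0.124 ]
knob 0.13 [0.4868 0.2475 0.13  ]
large [0.5831 0.2741 0.134 ] med [0.6233 0.0975 0.144 ]
bore [0.5332 0.08   0.111 ] knobtop [0.4878 0.2506 0.139 ] body [0.4876 0.2509 0.105 ]
large [[0.493, 0.237, 0.385], [0.336, 0.138, -0.932]]
yaw 0.233234439815761 0.22021999560086947 0.21958385870191843 0.22921607159089946
[0.48402717 0.25102849 0.11929553] [np.float64(0.003981765861979618), np.float64(0.0020137708200012195), np.float64(0.0033387990227808275)]
[0.48440365 0.24782303 0.12053482] [np.float64(0.0022053649754876473), np.float64(0.0022053649754874846)]
to knob in tool [16.04993434 -0.10429836 10.05227832]
0.2 0.010738447316684689 -0.17655269963732298
0.21 0.00897241282772278 -0.17665125475933907
0.22 0.007205481104955075 -0.17673214490308814
0.23 0.005437828840081424 -0.17679536197962317
```

drive_tool(
  rows=[
    [[0, 0, 0], [0, 0, -1.0], 100],
    [[2.0, 0, 0], [0, 0, 0], 100],
    [[2.0, 0, 0], [0, 0, 0], 100],
    [[2.0, 0, 0], [0, 0, 0], 100],
    [[2.0, 0, 0], [0, 0, 0], 100],
    [[2.0, 0, 0], [0, 0, 0], 100],
    [[2.0, 0, 0], [0, 0, 0], 100],
    [[2.0, 0.1, 0], [0, 0, 0], 100],
    [[2.1, 0, 0], [0, 0, 0], 100],
    [[0, 0, 0], [0, 0, 0], 100],
  ],
)

```text
clock: 5.05
ee_pos: [0.4863, 0.2538, 0.2055]
tool_rot: [-1.951, -2.46, -0.003]
ft_force: [0.3, 0.6, -0.5]
gripper_width: 0.607
gripper_force: 0.0
```

drive_tool(
  rows=[
    [[0, 0, 1.0], [0, 0, 0], 100],
    [[0, 0, 1.5], [0, 0, 0], 100],
    [[0, 0, 1.5], [0, 0, 0], 100],
    [[0, 0, 1.0], [0, 0, 0], 100],
    [[0, 0, 0], [0, 0, 0], 100],
    [[0, 0, 0], [0, 0, 0], 100],
  ],
)

```text
clock: 5.55
ee_pos: [0.4869, 0.2497, 0.1548]
tool_rot: [-1.957, -2.456, 0.002]
ft_force: [1.6, -0.5, 1.0]
gripper_width: 0.611
gripper_force: 0.0
```

```bash
python3 b.py w3 w1 w2; python3 -c "
import cv2
a=cv2.imread('pics/w3.png')[180:400,200:440]
cv2.imwrite('pics/w3c.png',cv2.resize(a,None,fx=2.5,fy=2.5))"
```

```text
5.55 [0.4869 0.2497 0.1548] [-1.957e+00 -2.456e+00  2.000e-03] [ 1.56 -0.51  0.95] 0.610870905663478
tool y ang 0.22517454134034517
small_weight_knob [([224.4, 318.8], 0.86), ([180.5, 204.9], 0.25)]
large_weight_knob [([226.8, 465.9], 0.96)]
medium_weight_knob []
pan_b_far []
pan_b_near []
pan_a_near []
pan_a_far []
small_weight_knob [0.486  0.2479 0.1183] [0.0005 0.0005]
large_weight_knob [0.5821 0.2737 0.1349] [0.0006 0.0006]
```

View pics/w3c.png

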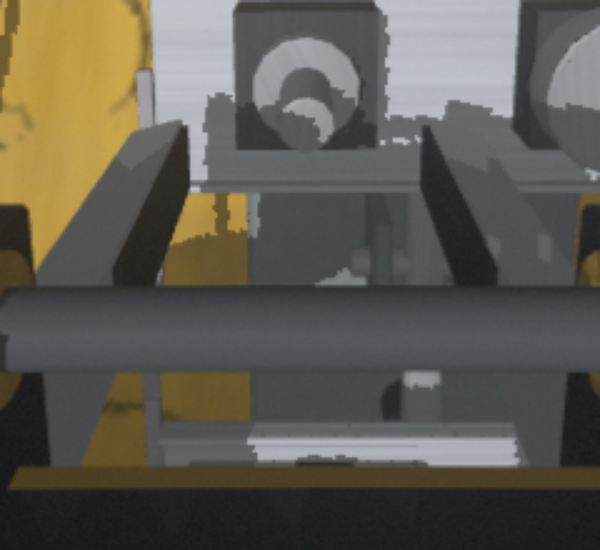

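The knob stands centred between the fingers: crop ≈ (305, 120), with the fingertips at 187 and 425. Next I lower and grip.

drive_tool(
  rows=[
    [[0, 0, 1.2], [0, 0, 0], 100],
    [[0, 0, 1.2], [0, 0, 0], 100],
    [[0, 0, 1.2], [0, 0, 0], 100],
    [[0, 0, 0.9], [0, 0, 0], 100],
    [[0, 0, 0], [0, 0, 0], 100],
    [[0, 0, 0], [0, 0, 0], 180],
    [[0, 0, 0], [0, 0, 0], 200],
    [[0, 0, 0], [0, 0, 0], 255],
    [[0, 0, 0], [0, 0, 0], 255],
    [[0, 0, 0], [0, 0, 0], 255],
  ],
)

```text
clock: 6.78
ee_pos: [0.4874, 0.2507, 0.111]
tool_rot: [1.957, 2.457, 0.002]
ft_force: [1.0, 0.1, 0.3]
gripper_width: 0.289
gripper_force: 0.0
```

drive_tool(
  rows=[
    [[0, 0, 0], [0, 0, 0], 255],
    [[0, 0, 0], [0, 0, 0], 255],
    [[0, 0, 0], [0, 0, 0], 255],
  ],
)

```text
clock: 7.03
ee_pos: [0.4871, 0.2506, 0.1107]
tool_rot: [1.957, 2.458, 0.001]
ft_force: [-0.1, -0.5, 2.1]
gripper_width: 0.165
gripper_force: 30.0
```

drive_tool(
  rows=[
    [[0, 0, -0.3], [0, 0, 0], 255],
    [[0, 0, -0.5], [0, 0, 0], 255],
    [[0, 0, -0.8], [0, 0, 0], 255],
    [[0, 0, -1.0], [0, 0, 0], 255],
    [[0, 0, -1.2], [0, 0, 0], 255],
    [[0, 0, -1.4], [0, 0, 0], 255],
    [[0, 0, -0.8], [0, 0, 0], 255],
    [[0, 0, 0], [0, 0, 0], 255],
    [[0, 0, 0], [0, 0, 0], 255],
  ],
)

```text
clock: 7.78
ee_pos: [0.4874, 0.2507, 0.1712]
tool_rot: [1.956, 2.457, 0.002]
ft_force: [-0.7, -0.6, -1.8]
gripper_width: 0.163
gripper_force: 30.0
```

```bash
python3 -c "
from h import *
s=env.observe();print(np.round(s['ee_pos'],4),s['ft_force'],s['gripper_width'])
b=np.array([.4872,.2507]);y=.225
for d in(.0055,.007):print(d,b+d*np.array([np.cos(y),np.sin(y)])-.18*np.array([-np.sin(y),np.cos(y)]))
"
```

```text
[0.4874 0.2507 0.1712] [-0.693923   -0.62829787 -1.78952842] 0.16288052175915932
0.0055 [0.53272051 0.07646415]
0.007 [0.5341827  0.07679881]
```

drive_tool(
  rows=[
    [[-1.5, 0, 0], [0, 0, 0], 255],
    [[-2.5, 0.1, 0], [0, 0, 0], 255],
    [[-2.5, 0.1, 0], [0, 0, 0], 255],
    [[-2.5, 0.1, 0], [0, 0, 0], 255],
    [[-2.5, 0.1, 0], [0, 0, 0], 255],
    [[-2.5, 0.1, 0], [0, 0, 0], 255],
    [[-2.5, 0.1, 0], [0, 0, 0], 255],
    [[-1.5, 0, 0], [0, 0, 0], 255],
    [[0, 0, 0], [0, 0, 0], 255],
    [[0, 0, 0], [0, 0, 0], 255],
  ],
)

```text
clock: 8.62
ee_pos: [0.5327, 0.0761, 0.1696]
tool_rot: [-1.958, -2.454, 0.001]
ft_force: [0.3, -0.1, -1.4]
gripper_width: 0.168
gripper_force: 30.0
```

```bash
cat > e.py <<'E'
from h import *
import sys
s=env.observe();T=R.from_rotvec(s['tool_rot']).as_matrix()
print(s['clock'],np.round(s['ee_pos'],4),np.round(s['ft_force'],2),s['gripper_width'],'yaw',np.arctan2(T[1,1],T[0,1]),'tilt',T[:2,2])
c=env.read_camera('side');a=c['color'][130:310,230:470];cv2.imwrite(sys.argv[1],cv2.resize(a,None,fx=2.5,fy=2.5,interpolation=2))
E
python3 e.py pics/s1.png
```

```text
8.6167 [0.5327 0.0761 0.1696] [ 0.28 -0.1  -1.38] 0.1678231702405728 yaw 0.22395205511787267 tilt [-0.00189608  0.00065913]
```

View pics/s1.png

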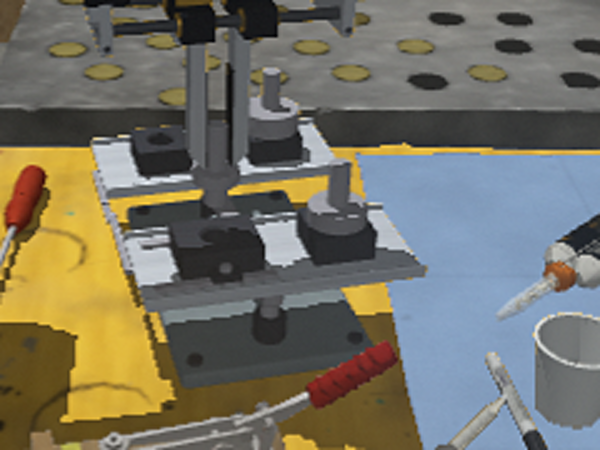

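The picture shows the weight hanging over the trim block, its foot above the hole (≈ crop 215, 205). I'll lower it gently.

drive_tool(
  rows=[
    [[0, 0, 0.8], [0, 0, 0], 255],
    [[0, 0, 0.8], [0, 0, 0], 255],
    [[0, 0, 0.5], [0, 0, 0], 255],
    [[0, 0, 0.4], [0, 0, 0], 255],
    [[0, 0, 0.4], [0, 0, 0], 255],
    [[0, 0, 0.4], [0, 0, 0], 255],
    [[0, 0, 0], [0, 0, 0], 255],
    [[0, 0, 0], [0, 0, 0], 255],
    [[0, 0, 0], [0, 0, 0], 255],
  ],
)

```text
clock: 9.42
ee_pos: [0.5335, 0.0765, 0.1377]
tool_rot: [1.957, 2.457, 0.001]
ft_force: [0.1, 0.2, -2.0]
gripper_width: 0.166
gripper_force: 30.0
```

```bash
python3 e.py pics/s2.png
```

```text
9.4167 [0.5335 0.0765 0.1377] [ 0.14  0.22 -2.02] 0.1662484713075329 yaw 0.225885713419675 tilt [0.00054892 0.00010714]
```

View pics/s2.png

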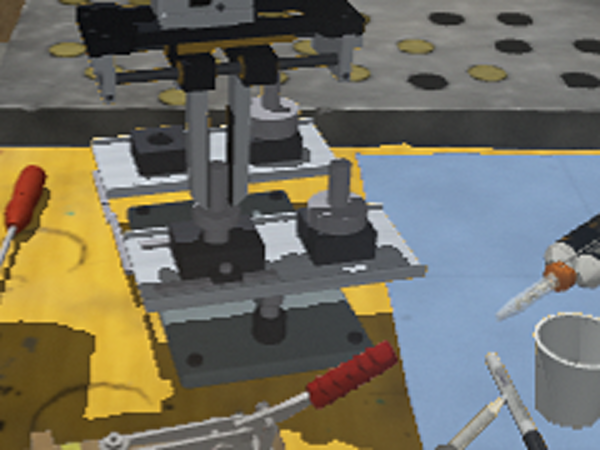

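The foot has gone into the bore: the pan corner stays at (426, 270) and there is no upward force. I'll keep lowering.

drive_tool(
  rows=[
    [[0, 0, 0.3], [0, 0, 0], 255],
    [[0, 0, 0.3], [0, 0, 0], 255],
    [[0, 0, 0.3], [0, 0, 0], 255],
    [[0, 0, 0.3], [0, 0, 0], 255],
    [[0, 0, 0.3], [0, 0, 0], 255],
    [[0, 0, 0.3], [0, 0, 0], 255],
    [[0, 0, 0], [0, 0, 0], 255],
    [[0, 0, 0], [0, 0, 0], 255],
    [[0, 0, 0], [0, 0, 0], 255],
  ],
)

```text
clock: 10.22
ee_pos: [0.533, 0.0765, 0.1195]
tool_rot: [-1.957, -2.457, 0.0]
ft_force: [-0.8, -0.0, -0.1]
gripper_width: 0.165
gripper_force: 30.0
```

```bash
python3 e.py pics/s3.png; python3 -c "
import cv2,numpy as np
a=cv2.imread('pics/s2.png')[130:320,90:450];b=cv2.imread('pics/s3.png')[130:320,90:450]
cv2.imwrite('pics/s23.png',np.hstack([a,b]))"
```

```text
10.2167 [0.533  0.0765 0.1195] [-0.78 -0.05 -0.13] 0.16514463904659782 yaw 0.22596747147472046 tilt [-4.76670148e-04 -4.46754060e-07]
```

View pics/s23.png

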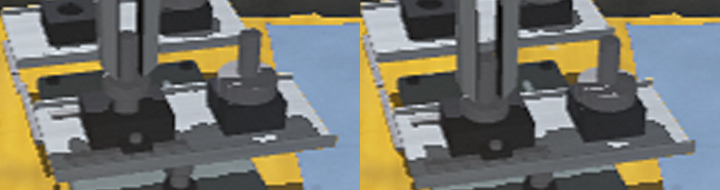

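The body now sits on the trim block and the pan has sunk to about level, with the force near zero. I'll release and lift off.

drive_tool(
  rows=[
    [[0, 0, 0], [0, 0, 0], 200],
    [[0, 0, 0], [0, 0, 0], 130],
    [[0, 0, 0], [0, 0, 0], 110],
    [[0, 0, 0], [0, 0, 0], 110],
    [[0, 0, 0], [0, 0, 0], 110],
    [[0, 0, -0.5], [0, 0, 0], 110],
    [[0, 0, -1.0], [0, 0, 0], 110],
    [[0, 0, -2.0], [0, 0, 0], 110],
    [[0, 0, -2.5], [0, 0, 0], 110],
    [[0, 0, -2.5], [0, 0, 0], 110],
  ],
)

```text
clock: 11.1
ee_pos: [0.5331, 0.0765, 0.206]
tool_rot: [-1.957, -2.458, 0.0]
ft_force: [1.3, 0.4, 0.5]
gripper_width: 0.57
gripper_force: 0.0
```

drive_tool(
  rows=[
    [[-2.5, 0, -2], [0, 0, 0], 110],
    [[-2.5, 0, -2], [0, 0, 0], 110],
    [[-2.5, 0, 0], [0, 0, 0], 110],
    [[-2.5, 0, 0], [0, 0, 0], 110],
    [[0, 0, 0], [0, 0, 0], 110],
    [[0, 0, 0], [0, 0, 0], 110],
    [[0, 0, 0], [0, 0, 0], 110],
    [[0, 0, 0], [0, 0, 0], 110],
    [[0, 0, 0], [0, 0, 0], 110],
    [[0, 0, 0], [0, 0, 0], 110],
  ],
)

```text
clock: 11.93
ee_pos: [0.5554, -0.02, 0.2445]
tool_rot: [-1.955, -2.459, -0.0]
ft_force: [-0.4, -0.3, -0.3]
gripper_width: 0.571
gripper_force: 0.0
```

```bash
python3 e.py pics/s4.png; python3 b.py w5 | tail -8; python3 - <<'E'
from h import *
import pickle
o,c,s=pickle.load(open('w5.pkl','rb'));C={n:env.read_camera(n) for n in('side','top')}
for t in ['small_weight_knob','medium_weight_knob','large_weight_knob','pan_b_far','pan_a_far']:
    rs=[ray(C[n],s,L[0]['position']) for n in C for L in [env.pinpoint(t,n)] if L]
    if t in o: rs.append(o[t])
    if len(rs)>1: print(t,len(rs),*[np.round(q,4) for q in tri(rs)])
E
```

```text
11.9333 [ 0.5554 -0.02    0.2445] [-0.35 -0.28 -0.32] 0.5709240729558064 yaw 0.2271698907193146 tilt [-7.6127931e-05  3.1356249e-04]
tool y ang 0.22707865936104268
small_weight_knob [([94.0, 322.4], 0.68)]
large_weight_knob []
medium_weight_knob [([91.2, 423.4], 0.97), ([92.6, 324.6], 0.35)]
pan_b_far []
pan_b_near [([96.1, 317.0], 0.73)]
pan_a_near [([94.2, 408.2], 0.53)]
pan_a_far []
small_weight_knob 3 [0.5294 0.0761 0.1311] [0.0049 0.0017 0.0057]
medium_weight_knob 3 [0.62   0.0975 0.1364] [0.0004 0.0019 0.002 ]
large_weight_knob 2 [0.5793 0.2691 0.1507] [0.0023 0.0023]
pan_b_far 2 [0.6215 0.0918 0.0999] [0.0018 0.0018]
pan_a_far 2 [0.5809 0.2758 0.0993] [0.004 0.004]
```

View pics/s4.png

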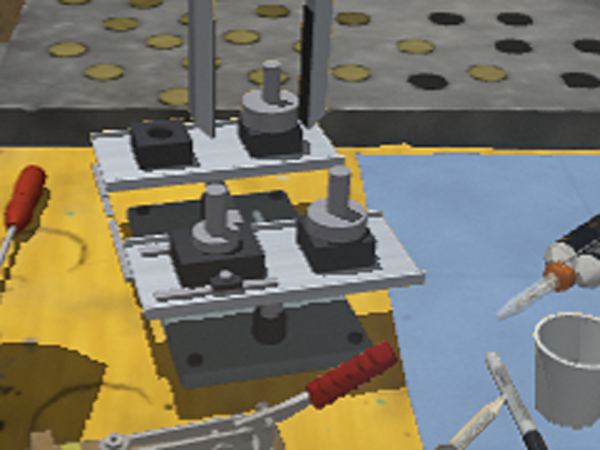

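The small weight stands upright in the trim socket at (215, 215). The two far bores read 0.0999 m and 0.0993 m, so the pans are level, and the gripper is clear of everything.

```bash
python3 -c "
from station import env
print(env.close_job())"
```

```text
the job is handed in; nothing more can be done
None
```

The small weight now sits in pan_b's trim socket and the pans measured level, within about 1 mm by camera. The other two weights and the tools were left alone, and the job was handed in with no verdict shown.

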